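# Draw the chisel from its slanted rack and present it level

### The arm

A 6-joint arm with a two-finger parallel gripper is mounted at the origin on the work surface. World frame = base frame: x ahead of the robot, y to its left, z up, the work surface at z = 0. Lengths are in m, angles in rad, forces in N, time in s.
With the tool pointing down it reaches from about 0.3 to 0.825 m from the base axis. Payload 5.4 kg.
Tool frame: the origin (TCP) lies at the very end of the fingers, on their centre line; the grasp point (between the pads) lies 19 mm behind it; z points along the fingers, y is the line along which they close (so a half turn about z gives the same grasp; the last joint's range is limited). The gripper opens to 92 mm and grips with 3 to 60 N. Pads are 20 mm wide; open, the fingers measure 128 mm over their backs; the gripper's body (75 mm by 189 mm) begins 69 mm behind the grasp point.
Start: joints at [-1.556, 0.158, 1.597, -0, 1.386, -0.21], TCP at [0.128, -0.561, 0.215] pointing down, gripper open.
Joint ranges: [-2.91, 2.91], [-0.94, 2.29], [0.18, 2.7], [-1.29, 4.43], [0.17, 2.64], [-3, 3]. Speed limits (rad/s): [2.57, 2.57, 3.14, 3.14, 3.14, 3.14].

### API

Orientations are given as a rotation vector (axis times angle).
In Python, from workcell import bot gives the robot as it stands. Calls block until the motion is done:
- bot.goto(position, orientation): joint-space move of the TCP to a pose.
- bot.line_to(position, rot=None, max_speed=0.15): straight line of the TCP; rot=None keeps the orientation; max_speed is the mean speed in m/s.
- bot.set_joints(angles): joint-space move.
- bot.set_gripper(opening, newtons=None): opening from 0.0 (shut) to 1.0 (fully open); newtons is the grip in N (None keeps the last); returns when the fingers have stopped.
- bot.hold(seconds).
- bot.inverse_kinematics(position, orientation): joint angles nearest the present ones, or None.
- bot.read_camera(name): name is "scene" or "top" or "wrist"; returns a dict with "pixels" (420x560x3 uint8, blue, green, red), "fx", "fy", "cx", "cy" (pixels), "R" (3x3) and "t" (3): a world point X has camera coordinates R X + t. Camera axes: x right, y down, z forward; pixel columns grow to the right and rows downward; lengths in m; the calibration is good to about 2 mm. A picture is of the moment at which its call begins. There is no depth.
A pose or a line that the arm cannot do raises bot.MotionError and nothing moves.
- bot.job_done(): hands the job in; it is judged then, once.
Readings, each from a call of its own:
- bot.current_clock(): time.
- bot.current_joints(): joint angles.
- bot.current_joint_vel(): joint speeds.
- bot.current_effort(): joint torques, N m.
- bot.current_ee_pos(): TCP position.
- bot.current_tool_rot(): TCP orientation.
- bot.current_contact_force(): force on the tool from outside, world axes, zero at the start.
- bot.current_ft_torque(): the same for the moment, N m.
- bot.current_opening(): opening from 0.0 (shut) to 1.0 (fully open).
- bot.current_grip_force(): force on a finger pad.
Only numpy, scipy, OpenCV 4.12 (cv2) and the standard library are available. Lean on these libraries where they do the work, as an engineer would, in place of code of your own. Each camera call takes 0.05 s, during which the arm holds its last target. There are 200 camera calls.

### The job

The tall spray can stands in the way of the chisel in the slanted wooden rack: first stand the can upright somewhere else on the bench, at least 15 cm from where it was, and let go of it. Then draw the chisel out of the rack by its handle and turn it level (lying flat in the air, both ends at the same height), raised at least 20 cm above the bench, so that its edge can be looked over. Finish while still holding it there, steady in the gripper and touching nothing else; do not put it down, do not knock the can over, and leave the hammer, the wrench and the jar alone.

Things in the scene. Friction and masses are not known exactly. Their poses are not given: they have to be found in the camera images.
- rack: fixed rack: brown wooden block (120 mm wide, 56 thick, 95 long) set at 45 degrees between dark steel side plates (72 mm high) on a base plate (145 x 150 x 6 mm, reaching 65 mm to -x and 80 mm to +x of the origin). Origin on the bench straight below the slot's mouth; x level, away from the side the handle leans to; y along its width; z up. Block's highest edge 108 mm above the bench
- rack_mouth (a point): centre of the mouth of the slot that holds the chisel, on the block's slanted upper face, 88 mm above the bench; the slot (7.5 x 26.5 mm) runs through the block from here, down at 45 degrees towards the rack's +x. The chisel has about 2.5 mm play in it and must be drawn 95 mm straight along its own z before it is free
- chisel: wood chisel, 195 mm, 190 g, leaning at 45 degrees in the slot, handle up and towards the rack's -x (roughly towards the robot). Origin at the cutting end; z along the chisel to the butt; y across the blade's width (level); x across its thickness. The steel blade, 90 x 24 x 5 mm, is inside the slot; then a brass ferrule 10 mm long, 26 mm diameter, on the block's face; then the handle
- chisel_edge (a point): point on the chisel's axis at the cutting end of the blade
- chisel_grip (a point): point on the axis in the middle of the pale wooden handle, 147 mm from the cutting end. The handle has flat sides, 26 mm across the chisel's y and 24 mm across its x, is 85 mm long, and ends in a dark steel cap 10 mm long. A good place to grip, across y; the centre of mass is about 40 mm from here towards the blade
- chisel_butt (a point): point on the chisel's axis at the butt end of the handle cap, 195 mm from the cutting end
- can: tall spray can, aluminium with a grey cap, 190 mm high, 52 mm diameter up to 130 mm high, cap 47 mm diameter from 138 mm up, 300 g nominal (varies), standing upright 10 to 20 mm in front of the handle's butt end, on the line along which the chisel must be drawn. Origin at the centre of its underside, z up
- hammer: bystander: a hammer about 260 mm long, head 80 mm wide, lying on the bench to one side; origin about the middle of its underside, x along the handle towards the head. Leave it
- wrench: bystander: a steel wrench about 180 mm long lying on the bench to one side; origin about the middle of its underside, x along its length. Leave it
- jar: bystander: a lidded glass jar, 70 mm diameter, 80 mm high, standing behind the rack; origin at the centre of its underside. Leave it
There are look-alikes about, which are no part of the job. Several things have the shape of the can; the one meant has the colours described above.

How it is judged:
On the way, in this order (a step that is already met when the one before it is completed fails the run):
1. the can stands upright on the bench, let go, at least 13.5 cm from where it was, while the chisel is still in its slot (angle between can's own z axis and vertical below 0.12 rad and height (world z) of can between -0.006 and 0.012 m and distance of can from where it was at the start of the episode above 0.135 m and contact force between can and the fingers below 0.1 N and linear speed of can below 0.03 m/s and distance of chisel from where it was at the start of the episode below 0.015 m), for 0.2 s.
2. the chisel is held by the fingers with its blade drawn clear of the rack (contact force between chisel and the fingers above 1 N and contact force between chisel and rack below 0.1 N and distance of chisel from where it was at the start of the episode above 0.1 m), for 0.1 s.
At the end, for the whole second after the job is handed in: the chisel is held by the fingers alone, level within 11.5 degrees, both its ends at least 18 cm above the bench, still (under 3 cm/s), touching neither rack nor any other thing; the can stands upright (within 7 degrees) on the bench, let go, at least 13.5 cm from where it started (angle between can's own z axis and vertical below 0.12 rad and height (world z) of can between -0.006 and 0.012 m and distance of can from where it was at the start of the episode above 0.135 m and contact force between can and the fingers below 0.1 N and linear speed of each of can, chisel below 0.03 m/s and angle between chisel's own z axis and vertical between 1.37 and 1.772 rad and height (world z) of each of chisel_edge, chisel_butt above 0.18 m and contact force between chisel and the fingers above 1 N and contact force between chisel and rack below 0.1 N and contact force between chisel and can below 0.1 N and contact force between chisel and hammer below 0.1 N and contact force between chisel and wrench below 0.1 N and contact force between chisel and jar below 0.1 N and angular speed of chisel below 0.3 rad/s); the arm keeps its last pose, push and grip.
It fails at once if the can is knocked over (tilted more than 35 degrees) (angle between can's own z axis and vertical above 0.6 rad).
It fails at once if the hammer is shoved more than 3 cm (distance of hammer from where it was at the start of the episode above 0.03 m).
It fails at once if the wrench is shoved more than 3 cm (distance of wrench from where it was at the start of the episode above 0.03 m).
It fails at once if the jar is shoved more than 3 cm (distance of jar from where it was at the start of the episode above 0.03 m).
It also fails if it takes over 51 s, if anything falls off the work surface, if the arm or the gripper's body presses on something with over 40 N, if the wrist force passes 120 N, or if a joint passes its speed limit or range.

## Working session

There is one attempt and no reset: what is moved stays moved. The work goes in short steps, each a Python script; the robot and the scene stay as the last script left them, time stands still between calls to the robot, and variables do not carry over. Pictures are saved under pics/ and viewed, at most 10 in all, crops included, and the job is handed in when it is done.

```bash
mkdir -p pics; ls; python3 - <<'E'
from workcell import bot
import cv2
for n in("scene","top"):
    c=bot.read_camera(n); cv2.imwrite(f"pics/{n}0.png",c["pixels"])
    print(n,c["fx"],c["cx"],c["cy"],c["R"],c["t"])
print(bot.current_tool_rot(),bot.current_opening())
E
```

```text
pics
scene 486.0474264749097 285.6080510751051 221.63713214241065 [[-8.53555669e-01  5.21001207e-01  6.79894706e-04]
 [ 3.41851649e-01  5.61038986e-01 -7.53904972e-01]
 [-3.93166847e-01 -6.43267440e-01 -6.56983128e-01]] [ 0.52918247 -0.11159119  1.41661574]
top 457.7885793102463 290.2293599538483 213.60081690185237 [[ 0.01536365 -0.99971002  0.0185426 ]
 [-0.99666269 -0.01679849 -0.07988296]
 [ 0.08017128 -0.01725342 -0.99663177]] [-0.02893922  0.59990305  1.07160208]
[-3.12011063e+00 -3.52144064e-01 -2.45593245e-04] 1.0007301332329614
```

View pics/scene0.png

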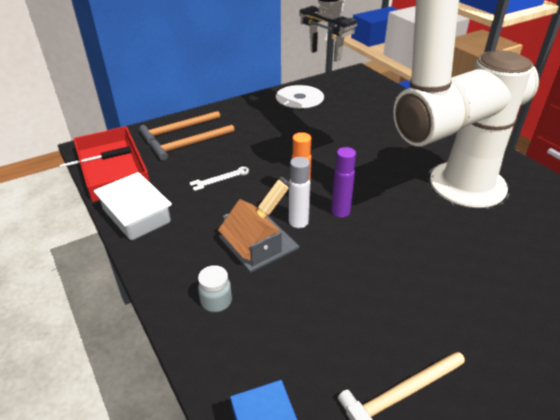

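View pics/top0.png

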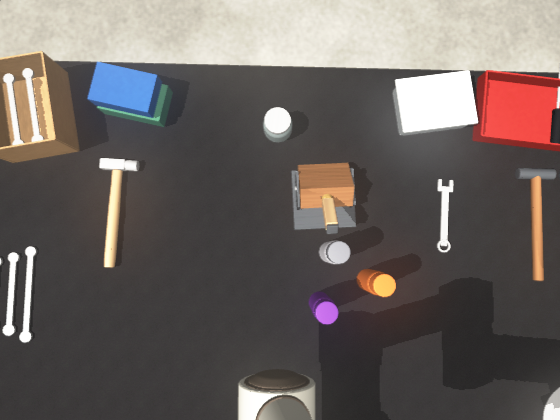

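The scene view shows the can at about (299,195), the chisel handle at (272,198), with orange and purple look-alikes next to the can. In the top view the can's cap is at (335,252), the handle at (330,212), purple at (325,310) and orange at (377,283). Next: zoomed crops.

```bash
python3 - <<'E'
import cv2,numpy as np
s=cv2.imread("pics/scene0.png")[145:270,210:360];t=cv2.imread("pics/top0.png")[155:330,285:410]
a=cv2.resize(s,None,fx=3.2,fy=3.2,interpolation=2);b=cv2.resize(t,None,fx=2.5,fy=2.5,interpolation=2)
o=np.zeros((450,800,3),np.uint8);o[:a.shape[0],:480]=a[:450];o[:437,485:485+b.shape[1]]=b
cv2.imwrite("pics/crop1.png",o)
E
```

```text
Traceback (most recent call last):
ValueError: could not broadcast input array from shape (438,312,3) into shape (437,312,3)
```

```bash
python3 - <<'E'
import cv2,numpy as np
s=cv2.imread("pics/scene0.png")[145:270,210:360];t=cv2.imread("pics/top0.png")[155:330,285:410]
a=cv2.resize(s,(480,400),interpolation=2);b=cv2.resize(t,(312,437),interpolation=2)
o=np.zeros((450,800,3),np.uint8);o[:400,:480]=a;o[:437,485:797]=b
cv2.imwrite("pics/crop1.png",o)
E
```

```text
(no output)
```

View pics/crop1.png

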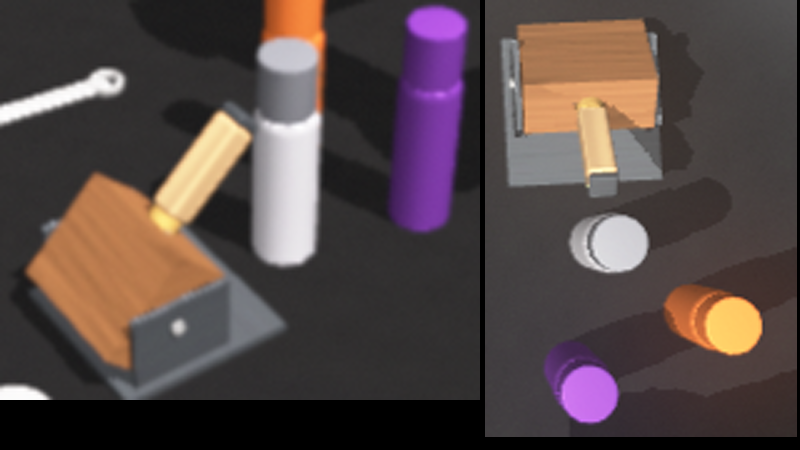

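The crops show the can's cap ellipse (left panel (288,57), right panel (616,243)). The pale handle is unoccluded in both views. I'll use masks: cap ellipses for the cans, handle midlines as planes for the chisel axis, and the rack base.

```bash
cat > h.py <<'E'
import cv2,numpy as np
from workcell import bot
from scipy.spatial.transform import Rotation as Ro
def ray(c,uv):
    d=np.array([(uv[0]-c["cx"])/c["fx"],(uv[1]-c["cy"])/c["fy"],1.])
    return -c["R"].T@c["t"], c["R"].T@d
def onz(c,uv,z):
    o,d=ray(c,uv); return o+d*(z-o[2])/d[2]
def blob(c,lo,hi,box):
    """largest blob (contour) in HSV range in box x0,y0,x1,y1"""
    x0,y0,x1,y1=box
    m=cv2.inRange(cv2.cvtColor(c["pixels"],cv2.COLOR_BGR2HSV),lo,hi)
    k=np.zeros_like(m);k[y0:y1,x0:x1]=m[y0:y1,x0:x1]
    cs,_=cv2.findContours(k,cv2.RETR_EXTERNAL,cv2.CHAIN_APPROX_NONE)
    return max(cs,key=cv2.contourArea)
E
python3 - <<'E'
from h import *
S=bot.read_camera("scene");T=bot.read_camera("top")
for c,pts in((S,[(272,200),(280,187),(262,213),(254,225),(284,182),(300,163),(300,175),(299,205)]),(T,[(328,210),(332,220),(331,229),(326,197),(337,252),(322,253),(315,200)])):
    h=cv2.cvtColor(c["pixels"],cv2.COLOR_BGR2HSV); print([(p,h[p[1],p[0]].tolist()) for p in pts])
# handle
planes=[]
for n,c,box in(("S",S,(250,170,295,225)),("T",T,(310,190,350,240))):
    k=blob(c,(12,60,150),(30,150,255),box)
    M=np.zeros((420,560),np.uint8);cv2.drawContours(M,[k],-1,255,-1)
    ys,xs=np.nonzero(M);P=np.c_[xs,ys].astype(float);m=P.mean(0);w,V=np.linalg.eigh(np.cov(P.T));v=V[:,1]
    s=(P-m)@v
    print(n,len(P),m,v,s.min(),s.max(),np.ptp((P-m)@V[:,0]))
    _,a=ray(c,m-10*v);o,b=ray(c,m+10*v);nn=np.cross(a,b);nn/=np.linalg.norm(nn);planes.append((nn,nn@o))
d=np.cross(planes[0][0],planes[1][0]);d/=np.linalg.norm(d);d*=np.sign(d[2])
A=np.array([planes[0][0],planes[1][0],[0,0,1]])
for z in(.088,.1283,.1622): print("axis at z",z,np.linalg.solve(A,[planes[0][1],planes[1][1],z]))
print("dir",d,np.degrees(np.arcsin(d[2])),"yaw",np.degrees(np.arctan2(-d[1],-d[0])))
for nm,lo,hi,bs,bt in(("orange",(3,150,120),(22,255,255),(285,125,315,175),(355,265,400,300)),("purple",(130,80,80),(165,255,255),(325,140,360,220),(305,290,345,330)),("can",(0,0,90),(180,60,255),(286,150,313,232),(318,238,354,268))):
    for n,c,b in(("S",S,bs),("T",T,bt)):
        k=blob(c,lo,hi,b);print(nm,n,cv2.contourArea(k),cv2.boundingRect(k))
E
```

```text
[((272, 200), [21, 82, 248]), ((280, 187), [21, 82, 248]), ((262, 213), [24, 121, 251]), ((254, 225), [12, 148, 186]), ((284, 182), [135, 5, 99]), ((300, 163), [123, 11, 208]), ((300, 175), [120, 13, 136]), ((299, 205), [150, 6, 220])]
[((328, 210), [17, 98, 230]), ((332, 220), [19, 92, 241]), ((331, 229), [110, 6, 124]), ((326, 197), [19, 132, 236]), ((337, 252), [128, 5, 217]), ((322, 253), [165, 6, 175]), ((315, 200), [14, 132, 228])]
S 784 [267.28826531 204.29081633] [-0.60266275  0.797996  ] -27.044863159722308 26.14684316885443 29.60916691276875
T 909 [329.13421342 202.36743674] [-0.99888598  0.04718889] -20.427261379856233 19.33150311480201 38.71268962110155
axis at z 0.088 [ 0.62220298 -0.10678268  0.088     ]
axis at z 0.1283 [ 0.61665287 -0.08332634  0.1283    ]
axis at z 0.1622 [ 0.61198417 -0.06359507  0.1622    ]
dir [-0.11819193  0.49951298  0.85820595] 59.115740050480355 yaw -76.68782675314267
orange S 407.0 (292, 132, 20, 43)
orange T 743.0 (357, 270, 39, 27)
purple S 1239.0 (332, 146, 25, 72)
purple T 625.5 (308, 292, 31, 33)
can S 1283.0 (286, 157, 25, 72)
can T 596.5 (318, 240, 33, 25)
```

```bash
python3 - <<'E'
from h import *
S=bot.read_camera("scene");T=bot.read_camera("top")
planes=[]
for n,c,box in(("S",S,(250,170,295,225)),("T",T,(315,195,345,240))):
    k=blob(c,(16,50,170),(24,115,255),box)
    M=np.zeros((420,560),np.uint8);cv2.drawContours(M,[k],-1,255,-1);M=cv2.morphologyEx(M,cv2.MORPH_OPEN,np.ones((3,3)))
    ys,xs=np.nonzero(M);P=np.c_[xs,ys].astype(float);m=P.mean(0);w,V=np.linalg.eigh(np.cov(P.T));v=V[:,1]
    s=(P-m)@v
    print(n,len(P),m,v,s.min(),s.max(),np.ptp((P-m)@V[:,0]))
    _,a=ray(c,m-10*v);o,b=ray(c,m+10*v);nn=np.cross(a,b);nn/=np.linalg.norm(nn);planes.append((nn,nn@o))
    print(" centroid on z=.1283:",onz(c,m,.1283))
d=np.cross(planes[0][0],planes[1][0]);d/=np.linalg.norm(d);d*=np.sign(d[2])
A=np.array([planes[0][0],planes[1][0],[0,0,1]])
for z in(.088,.1283,.1622): print("axis at z",z,np.linalg.solve(A,[planes[0][1],planes[1][1],z]))
print("dir",d,np.degrees(np.arcsin(d[2])),"yaw",np.degrees(np.arctan2(-d[1],-d[0])))
# butt cap (dark steel) in top, base-plate outline in top
k=blob(T,(0,0,60),(180,50,160),(320,222,342,238));M=cv2.moments(k);p=(M["m10"]/M["m00"],M["m01"]/M["m00"]);print("cap T",cv2.contourArea(k),p,onz(T,p,.162))
c3=blob(T,(90,0,60),(130,70,130),(285,160,365,236));print("base",cv2.contourArea(c3),cv2.boundingRect(c3))
b=cv2.convexHull(c3).reshape(-1,2)
ap=cv2.approxPolyDP(cv2.convexHull(c3),3,True).reshape(-1,2)
for q in ap: print("  base",q,onz(T,q,.006).round(4))
for nm,lo,hi,b,z in(("can",(0,0,190),(180,60,255),(318,238,354,268),.19),("purple",(130,60,190),(165,255,255),(305,290,345,330),.19),("orange",(3,100,225),(30,255,255),(355,265,400,300),.19)):
    k=blob(T,lo,hi,b);e=cv2.fitEllipse(cv2.convexHull(k));print(nm,e,onz(T,e[0],z), "dia",e[1][1]*.0019)
k=blob(S,(0,0,180),(180,60,255),(286,150,313,171));e=cv2.fitEllipse(cv2.convexHull(k));print("canS",e,onz(S,e[0],.19))
# lowest can point in scene
k=blob(S,(0,0,90),(180,60,255),(286,150,313,232)).reshape(-1,2);q=k[k[:,1].argmax()];print(q,onz(S,(k[k[:,1]>215][:,0].mean(),q[1]),0))
E
```

```text
S 447 [272.94630872 196.91275168] [-0.59659922  0.80253933] -17.369494843627276 17.83613002839688 13.394786244294991
 centroid on z=.1283: [ 0.59618005 -0.09717182  0.1283    ]
T 290 [328.89655172 210.52758621] [0.21143581 0.97739189] -13.491103283302982 13.692359358836597 11.916202549379417
 centroid on z=.1283: [ 0.6000283  -0.10129445  0.1283    ]
axis at z 0.088 [ 0.63253884 -0.09889098  0.088     ]
axis at z 0.1283 [ 0.58558547 -0.10454839  0.1283    ]
axis at z 0.1622 [ 0.54608872 -0.10930735  0.1622    ]
dir [-0.75567121 -0.0910508   0.64859138] 40.43548196490891 yaw 6.870446522107096
cap T 265.5 (330.8148148148148, 230.44318895166353) [ 0.55534471 -0.10222595  0.162     ]
base 51.5 (327, 225, 12, 9)
  base [338 226] [ 0.5735 -0.1363  0.006 ]
  base [336 232] [ 0.5588 -0.1315  0.006 ]
  base [327 233] [ 0.556  -0.1096  0.006 ]
  base [328 225] [ 0.5755 -0.1119  0.006 ]
can ((338.3555603027344, 252.4922637939453), (21.08551025390625, 22.128236770629883), 16.528270721435547) [ 0.50976491 -0.11487031  0.19      ] dia 0.04204364986419678
purple ((326.4085693359375, 312.4292297363281), (21.972068786621094, 22.234119415283203), 150.00892639160156) [ 0.39001609 -0.09177086  0.19      ] dia 0.042244826889038085
orange ((381.1544494628906, 284.57440185546875), (22.754383087158203, 28.98749351501465), 101.21612548828125) [ 0.44673246 -0.20164492  0.19      ] dia 0.05507623767852783
canS ((300.0231628417969, 161.7924346923828), (10.331440925598145, 17.08014488220215), 96.92035675048828) [ 0.51106486 -0.11245934  0.19      ]
[297 228] [ 0.52476126 -0.09123601  0.        ]
```

Can is at (0.510,-0.114): the top cap, scene cap and scene base all agree, and its neighbours are clear of the fingers. Moving it now, then looking at the chisel close-up with the wrist camera.

```bash
cat >> h.py <<'E'
def rot(yaw,pitch=0):
    "tool down, closing along y turned by yaw; pitch>0 points the fingers forward (deg)"
    return (Ro.from_euler('z',yaw,degrees=True)*Ro.from_euler('y',-pitch,degrees=True)*Ro.from_euler('x',180,degrees=True)).as_rotvec()
E
python3 - <<'E'
from h import *
r=rot(0)
bot.goto([.510,-.1135,.27],r)
bot.line_to([.510,-.1135,.150],max_speed=.12)
bot.set_gripper(0,25); print("open",bot.current_opening()*.092,bot.current_grip_force())
bot.line_to([.505,-.1135,.21],max_speed=.1)
print("open",bot.current_opening()*.092,bot.current_contact_force())
bot.line_to([.47,.13,.21],max_speed=.15)
bot.line_to([.47,.13,.152],max_speed=.06)
print(bot.current_contact_force())
bot.set_gripper(1.0); bot.hold(.3)
bot.line_to([.47,.13,.30],max_speed=.15)
T=bot.read_camera("top");cv2.imwrite("pics/top1.png",T["pixels"])
bot.goto([.575,-.105,.32],rot(4.5))
for n in("wrist","top"):
    W=bot.read_camera(n);np.savez(n+".npz",**W);cv2.imwrite(f"pics/{n}2.png",W["pixels"])
print(bot.current_clock())
E
```

```text
open 0.046555307060789405 24.936089515686035
open 0.046624355368484284 [ 0.16271257 -0.2478105  -2.6821283 ]
[ 0.26283193  0.46651638 -2.26393053]
11.3667
```

View pics/wrist2.png

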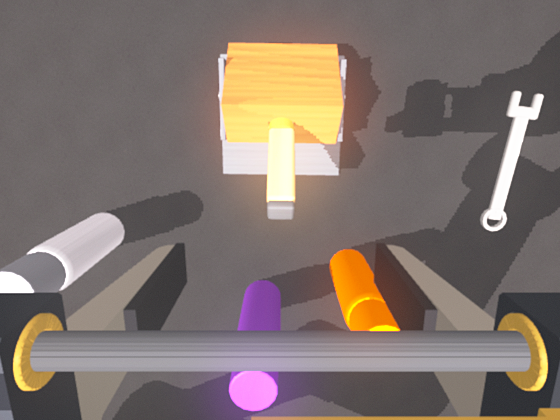

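View pics/top2.png

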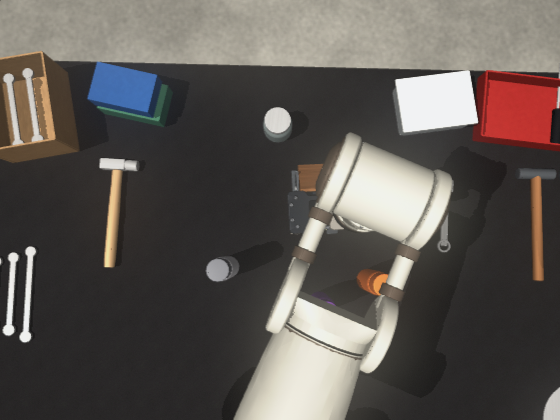

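The can stands upright at top-view pixel (217,268). The wrist view shows the handle from (281,123) to (281,205), the butt cap at (281,211), and the base's front edge running from (222,174) to (340,174), so the 4.5° yaw looks right. Measuring from this.

```bash
python3 - <<'E'
from h import *
W=dict(np.load("wrist.npz"));h=cv2.cvtColor(W["pixels"],cv2.COLOR_BGR2HSV)
for p in[(281,150),(281,185),(281,201),(281,211),(281,125),(240,155),(320,155),(250,110),(240,185)]:print(p,h[p[1],p[0]])
for q in[(222,174),(340,174)]:print("base",onz(W,q,.006))
a,b=onz(W,(222,174),.006),onz(W,(340,174),.006);e=a-b;print("width",np.linalg.norm(e),"yaw",np.degrees(np.arctan2(-e[0],e[1])))
yaw=np.arctan2(-e[0],e[1]);f=(a+b)/2; x=np.array([np.cos(yaw),np.sin(yaw),0]);print("rack origin est",f+.065*x)
k=blob(W,(15,30,180),(32,255,255),(255,146,305,215))
M=np.zeros((420,560),np.uint8);cv2.drawContours(M,[k],-1,255,-1)
for v in range(148,206,8):
    u=np.nonzero(M[v])[0];print(v,u.min() if len(u) else 0,u.max() if len(u) else 0)
k=blob(W,(0,0,60),(180,60,220),(262,200,300,222));print("cap",cv2.boundingRect(k))
o,d=ray(W,(281,180));print("cam",o)
# axis plane from midline; grip line heights
for v,z in((123,.095),(203,.158)):print(v,onz(W,(281,v),z))
E
```

```text
(281, 150) [ 30  30 255]
(281, 185) [ 30  27 255]
(281, 201) [  9  71 204]
(281, 211) [  8  15 207]
(281, 125) [ 30 124 255]
(240, 155) [173   9 237]
(320, 155) [175  12 237]
(250, 110) [ 25 125 255]
(240, 185) [  9  55 144]
base [ 0.56222164 -0.02813461  0.006     ]
base [ 0.57428245 -0.18101128  0.006     ]
width 0.15335167792478888 yaw 4.51086064016054
rack origin est [ 0.6330507  -0.09946082  0.006     ]
148 268 294
156 268 294
164 267 294
172 267 294
180 267 294
188 267 294
196 266 294
204 0 0
cap (262, 201, 38, 21)
cam [ 0.64473552 -0.09698518  0.48951598]
123 [ 0.63486096 -0.09898841  0.095     ]
203 [ 0.56581556 -0.1042943   0.158     ]
```

Axis, base and yaw (4.5°) all agree: mouth at about (0.634,-0.0995), grip at about (0.595,-0.102,0.128). Grasping and drawing.

```bash
python3 - <<'E'
from h import *
y=4.5;g=np.array([.595,-.1018,.109]);r=rot(y)
bot.goto(g+[0,0,.10],r)
bot.line_to(g,max_speed=.1)
f0=np.array(bot.current_contact_force());print("pre",f0)
bot.set_gripper(0,55);bot.hold(.2)
print("open",bot.current_opening()*.092,bot.current_grip_force(),bot.current_contact_force())
c=np.radians(y);d=np.array([-np.cos(c),-np.sin(c),1])/2**.5
for s in(.01,.03):
    bot.line_to(g+d*s,max_speed=.04);print(s,bot.current_contact_force(),bot.current_ft_torque(),bot.current_opening()*.092)
W=bot.read_camera("scene");cv2.imwrite("pics/scene3.png",W["pixels"][100:280,180:420].repeat(3,0).repeat(3,1))
print(bot.current_clock())
for p in(.15,.2,.25,.3): print(bot.inverse_kinematics([.49,-.11,.2+p/2],rot(y,45)) is not None)
E
```

```text
pre [3.82715549e-01 4.69900460e-04 7.66146861e-01]
open 0.02569315295142676 54.78764891624451 [-0.48975069 -0.93638785  0.21961226]
0.01 [ 0.64452548  0.24085513 -1.70209302] [ 0.00543119 -0.02099215 -0.02568774] 0.02605958295142859
0.03 [-0.30385498 -0.07173977 -1.84306073] [0.0013074  0.01213595 0.04974532] 0.026090710407732264
15.35
True
True
True
True
```

View pics/scene3.png

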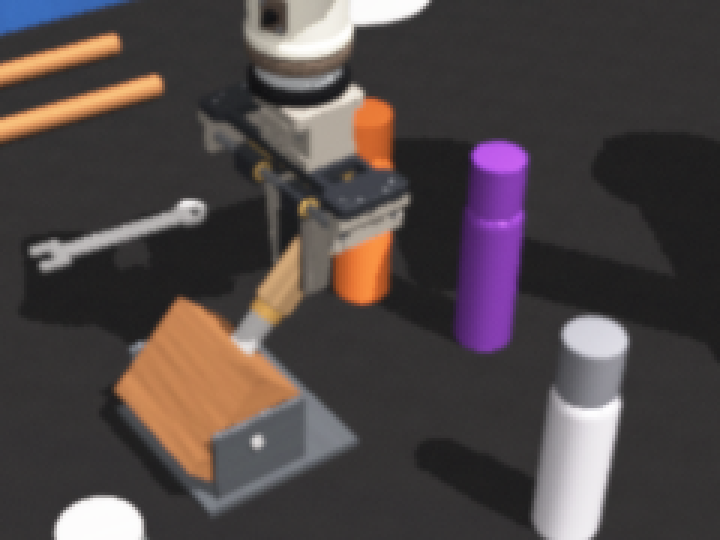

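The blade is sliding out straight at (250,330) with low forces. Continuing: draw clear, raise and turn level.

```bash
python3 - <<'E'
from h import *
y=4.5;g=np.array([.595,-.1018,.109]);r=rot(y)
c=np.radians(y);d=np.array([-np.cos(c),-np.sin(c),1])/2**.5
bot.line_to(g+d*.135,max_speed=.06);bot.hold(.3);print(bot.current_contact_force(),bot.current_opening()*.092)
p=g+d*.135+[0,0,.10]
bot.line_to(p,max_speed=.1)
q=np.array([.52,-.108,.34])
bot.line_to(q,rot(y,45),max_speed=.04);bot.hold(.5)
print(bot.current_ee_pos(),bot.current_contact_force(),bot.current_grip_force(),bot.current_opening()*.092,bot.current_clock())
a=bot.read_camera("scene");b=bot.read_camera("top")
np.savez("s4.npz",**a);np.savez("t4.npz",**b)
cv2.imwrite("pics/fin.png",np.hstack([a["pixels"][30:330,170:570],b["pixels"][100:400,150:550]]))
E
```

```text
[-0.44985305 -0.02618539 -1.6018792 ] 0.025804926562180783
[ 0.52005368 -0.1079431   0.33998625] [-0.24191753 -0.17418937 -1.53727574] 54.7842675447464 0.025492076166859355 20.375
```

View pics/fin.png

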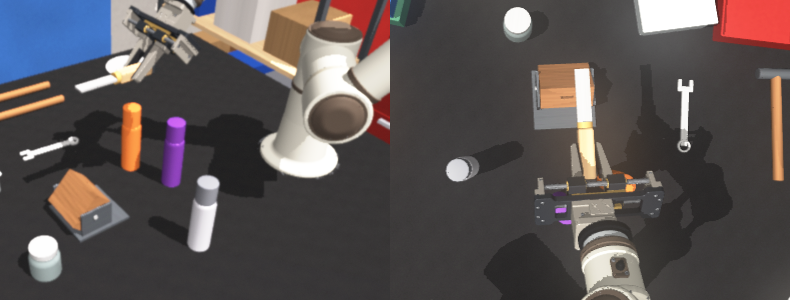

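The chisel is held out, roughly level: scene blade tip at about (246,117) and ferrule at about (285,105); top tip at about (343,169) and ferrule at about (346,223). Checking the level by triangulation using the blade's mask.

```bash
python3 - <<'E'
from h import *
S=dict(np.load("s4.npz"));T=dict(np.load("t4.npz"))
# steel blade: pale, low saturation
E=[]
for c,b in((S,(238,90,300,130)),(T,(328,165,358,224))):
    k=blob(c,(0,0,170),(180,40,255),b);M=np.zeros((420,560),np.uint8);cv2.drawContours(M,[k],-1,255,-1)
    ys,xs=np.nonzero(M);P=np.c_[xs,ys].astype(float);m=P.mean(0);w,V=np.linalg.eigh(np.cov(P.T));v=V[:,1]
    s=(P-m)@v;e=[m+v*s.min(),m+v*s.max()]
    e.sort(key=lambda q:q[0] if c is S else q[1]);print(len(P),cv2.boundingRect(k),e);E.append(e)
def tri(p,q):
    o1,d1=ray(S,p);o2,d2=ray(T,q);t=np.linalg.lstsq(np.c_[d1,-d2],o2-o1,rcond=None)[0]
    a,b=o1+t[0]*d1,o2+t[1]*d2;return (a+b)/2,np.linalg.norm(a-b)
P=[tri(E[0][i],E[1][i]) for i in(0,1)]
v=P[0][0]-P[1][0];print(P,np.linalg.norm(v),"slope deg",np.degrees(np.arcsin(v[2]/np.linalg.norm(v))))
E
```

```text
335 (245, 105, 42, 17) [array([245.73249298, 118.62129712]), array([285.57724087, 107.4871155 ])]
781 (335, 169, 18, 53) [array([341.2797114 , 168.62556167]), array([344.42599798, 221.3919859 ])]
[(array([ 0.65299606, -0.09965066,  0.35247631]), np.float64(0.0031534921116633456)), (array([ 0.56029526, -0.1032624 ,  0.35121143]), np.float64(0.005170489649655087))] 0.09277975774430518 slope deg 0.7811432075392212
```

Blade length measures 93 mm (should be 90), the slope is 0.8° and the height is 0.35 m, so it is level and clear.

```bash
python3 -c "
from workcell import bot
print(bot.job_done(),bot.current_clock())"
```

```text
the job is handed in; nothing more can be done
the job is handed in; nothing more can be done
```

The job is handed in: the can stands upright about 25 cm from where it was, and the chisel is held level (within about 1°) at about 0.35 m above the bench, with roughly 20 s of the 51 s used; no verdict came back.

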